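# Find the inlay blanks and set them out for glue-up

### The job

First lift the lids of all three wooden cases and leave them standing open together, to see which case holds the oblong inlay blanks; only then start moving blanks. Press on the glue-up tray's sliding cover and drag it fully back, and lay every blank flat on the floor of the tray's well, side by side and none on top of another. Leave the round plugs and square tiles in their cases, finish with all three lids fully shut and the tray left open, and do not disturb the glue bottle, the can or the jar.

Things in the scene. Friction and masses are not known exactly. Their poses are not given: they have to be found in the camera images.
- case_a_floor (a point): Centre of the floor (5 mm above the bench) of one of three alike hinged wooden cases, fixed; their places swap between starts. 122 (its x) by 112 mm (its y). Inside, four recesses 48 by 38 mm, 7 mm deep, at x -31 and +21, y -31 and +31 mm; rim 12 mm above the bench, top of the shut deep lid 39 mm. x points from handle to hinge, z up. Hinge line along y, 61 mm towards +x from here and 7 mm above.
- lid_a_handle (a point): Middle of the T-handle of lid a: brass crossbar 30 mm long along the case's y, 12 mm thick, on an 8 mm stem 28 mm out from the lid's front face. Lid shut: 150 mm from the hinge line towards the case's -x and 18 mm above it (30 mm above the bench). It turns with the lid (lid upright: on top). Gripped by its two ends from above, it pivots between the fingers.
- lid_a (a joint): Opening angle of lid a in rad: 0 shut, 1.57 upright, 2.0 its stop. A stiff hinge: the lid stays wherever it is left; moving it takes about 1 to 2 N at the handle.
- case_b_floor (a point): Centre of the floor (5 mm above the bench) of one of three alike hinged wooden cases, fixed; their places swap between starts. 122 (its x) by 112 mm (its y). Inside, four recesses 48 by 38 mm, 7 mm deep, at x -31 and +21, y -31 and +31 mm; rim 12 mm above the bench, top of the shut deep lid 39 mm. x points from handle to hinge, z up. Hinge line along y, 61 mm towards +x from here and 7 mm above.
- lid_b_handle (a point): Middle of the T-handle of lid b: brass crossbar 30 mm long along the case's y, 12 mm thick, on an 8 mm stem 28 mm out from the lid's front face. Lid shut: 150 mm from the hinge line towards the case's -x and 18 mm above it (30 mm above the bench). It turns with the lid (lid upright: on top). Gripped by its two ends from above, it pivots between the fingers.
- lid_b (a joint): Opening angle of lid b in rad: 0 shut, 1.57 upright, 2.0 its stop. A stiff hinge: the lid stays wherever it is left; moving it takes about 1 to 2 N at the handle.
- case_c_floor (a point): Centre of the floor (5 mm above the bench) of one of three alike hinged wooden cases, fixed; their places swap between starts. 122 (its x) by 112 mm (its y). Inside, four recesses 48 by 38 mm, 7 mm deep, at x -31 and +21, y -31 and +31 mm; rim 12 mm above the bench, top of the shut deep lid 39 mm. x points from handle to hinge, z up. Hinge line along y, 61 mm towards +x from here and 7 mm above.
- lid_c_handle (a point): Middle of the T-handle of lid c: brass crossbar 30 mm long along the case's y, 12 mm thick, on an 8 mm stem 28 mm out from the lid's front face. Lid shut: 150 mm from the hinge line towards the case's -x and 18 mm above it (30 mm above the bench). It turns with the lid (lid upright: on top). Gripped by its two ends from above, it pivots between the fingers.
- lid_c (a joint): Opening angle of lid c in rad: 0 shut, 1.57 upright, 2.0 its stop. A stiff hinge: the lid stays wherever it is left; moving it takes about 1 to 2 N at the handle.
- blank1_c (a point): Centre of an inlay blank: a dark oblong wooden bar 40 mm long (its x) by 20 by 20 mm, 18 g. Two to four are present; they all begin lying flat in one of the three cases, one to a recess.
- blank2_c (a point): Centre of an inlay blank: a dark oblong wooden bar 40 mm long (its x) by 20 by 20 mm, 18 g. Two to four are present; they all begin lying flat in one of the three cases, one to a recess.
- blank3_c (a point): Centre of an inlay blank: a dark oblong wooden bar 40 mm long (its x) by 20 by 20 mm, 18 g. Two to four are present; they all begin lying flat in one of the three cases, one to a recess.
- blank4_c (a point): Centre of an inlay blank: a dark oblong wooden bar 40 mm long (its x) by 20 by 20 mm, 18 g. Two to four are present; they all begin lying flat in one of the three cases, one to a recess.
- disc1_c (a point): Centre of a round wooden plug, 30 mm across and 14 mm high; it lies in a case of its own kind, and stays there.
- disc2_c (a point): Centre of a round wooden plug, 30 mm across and 14 mm high; it lies in a case of its own kind, and stays there.
- tile1_c (a point): Centre of a flat square wooden tile, 34 by 34 by 10 mm; it lies in a case of its own kind, and stays there.
- tile2_c (a point): Centre of a flat square wooden tile, 34 by 34 by 10 mm; it lies in a case of its own kind, and stays there.
- tray_well (a point): Centre of the floor of the well of the glue-up tray, 5 mm above the bench; the tray is fixed. The well is 110 (its x) by 124 mm (its y); its side and +x walls rise 28 mm above its floor, the ledge on its -x side 21 mm. The ledge, 120 mm long, takes the cover when slid back. x points away from the ledge, z up.
- cover_top (a point): Centre of the top of the tray's sliding cover: a flat dark panel 111 (x) by 122 (y) by 6 mm with no handle, flush between the tray's rails, top 33 mm above the bench. Shut, it hides the well. It is moved by pressing down on it and dragging it along the tray's -x; it slides stiffly (1 N) and bears 20 N of pressing.
- cover (a joint): How far the tray's cover is slid back along the tray's -x, in m: 0 shut, 0.115 fully open (its stop).
- glue: Bystander, not to be disturbed: white glue bottle, 60 mm across and 170 mm high; origin at the centre of its underside, z up.
- spray: Bystander, not to be disturbed: steel can, 64 mm across and 160 mm high; origin at the centre of its underside, z up.
- tin: Bystander, not to be disturbed: small steel jar, 64 mm across and 60 mm high; origin at the centre of its underside, z up.
Things that resemble listed ones, but are neither listed nor needed, are in the scene too. What is shaped like the part that bears case_b_floor but blue or green is not meant. What is shaped like the part that bears case_c_floor but red is not meant.

How it is judged (in metres and radians):
On the way, in this order (a step that is already met when the one before it is completed fails the run):
1. all three lids stand open together (each beyond 1.2 rad) while every blank is still at its case (within 110 mm of its centre) (horizontal distance between each of blank1_c, blank2_c, blank3_c, blank4_c and case_a_floor below 0.11 m and value of joint each of lid_a, lid_b, lid_c above 1.2 rad), for 0.2 s.
2. the tray's cover is slid back and every blank lies flat on the floor of the well (x of blank1_c in the frame of tray_well between -0.056 and 0.056 m and y of blank1_c in the frame of tray_well between -0.063 and 0.063 m and z of blank1_c in the frame of tray_well between 0.004 and 0.017 m and x of blank2_c in the frame of tray_well between -0.056 and 0.056 m and y of blank2_c in the frame of tray_well between -0.063 and 0.063 m and z of blank2_c in the frame of tray_well between 0.004 and 0.017 m and x of blank3_c in the frame of tray_well between -0.056 and 0.056 m and y of blank3_c in the frame of tray_well between -0.063 and 0.063 m and z of blank3_c in the frame of tray_well between 0.004 and 0.017 m and x of blank4_c in the frame of tray_well between -0.056 and 0.056 m and y of blank4_c in the frame of tray_well between -0.063 and 0.063 m and z of blank4_c in the frame of tray_well between 0.004 and 0.017 m and value of joint cover above 0.095 m), for 0.2 s.
At the end, for the whole second after the job is handed in: Every blank present lies on the floor of the tray's well (centre 4 to 17 mm above it, so none stacked or on end, within the well's walls); the cover is at least 95 mm back; all lids are shut to within 0.06 rad; plugs and tiles lie in their own cases (all of step 2 and x of disc1_c in the frame of case_b_floor between -0.056 and 0.056 m and y of disc1_c in the frame of case_b_floor between -0.053 and 0.053 m and z of disc1_c in the frame of case_b_floor between 0 and 0.03 m and x of disc2_c in the frame of case_b_floor between -0.056 and 0.056 m and y of disc2_c in the frame of case_b_floor between -0.053 and 0.053 m and z of disc2_c in the frame of case_b_floor between 0 and 0.03 m and x of tile1_c in the frame of case_c_floor between -0.056 and 0.056 m and y of tile1_c in the frame of case_c_floor between -0.053 and 0.053 m and z of tile1_c in the frame of case_c_floor between 0 and 0.03 m and x of tile2_c in the frame of case_c_floor between -0.056 and 0.056 m and y of tile2_c in the frame of case_c_floor between -0.053 and 0.053 m and z of tile2_c in the frame of case_c_floor between 0 and 0.03 m and value of joint each of lid_a, lid_b, lid_c below 0.06 rad); the robot touches nothing.
It fails at once if the glue is shifted by more than 30 mm or tipped (distance of glue from where it was at the start of the episode above 0.03 m or angle between glue's own z axis and vertical above 0.4 rad).
It fails at once if the spray is shifted by more than 30 mm or tipped (distance of spray from where it was at the start of the episode above 0.03 m or angle between spray's own z axis and vertical above 0.4 rad).
It fails at once if the tin is shifted by more than 30 mm or tipped (distance of tin from where it was at the start of the episode above 0.03 m or angle between tin's own z axis and vertical above 0.4 rad).
It fails at once if a plug or a tile is taken out of its case (z of any of disc1_c, disc2_c in the frame of case_b_floor above 0.06 m or z of any of tile1_c, tile2_c in the frame of case_c_floor above 0.06 m).
Of blank1, blank2, blank3, blank4 only 2 to 4 are there at a start; the rules pass over those that are not, and their reading is None.
At some moment in a run one of blank1, blank2, blank3, blank4 may be knocked a few centimetres aside while the robot is not near it.
Once in a run the grip may slacken for a moment while it holds something.
It also fails if it takes over 210 s, if anything falls off the work surface, if the arm or the gripper's body presses on something with over 40 N, if the wrist force passes 120 N, or if a joint passes its speed limit or range.

### The arm

A 6-joint arm with a two-finger parallel gripper is mounted at the origin on the work surface. World frame = base frame: x ahead of the robot, y to its left, z up, the work surface at z = 0. Lengths are in mm, angles in rad, forces in N, time in s.
With the tool pointing down it reaches from about 350 to 975 mm from the base axis. Payload 7.1 kg.
Tool frame: the origin (TCP) lies at the very end of the fingers, on their centre line; the grasp point (between the pads) lies 19 mm behind it; z points along the fingers, y is the line along which they close (so a half turn about z gives the same grasp; the last joint's range is limited). The gripper opens to 88 mm and grips with 3 to 60 N. Pads are 20 mm wide; open, the fingers measure 115 mm over their backs; the gripper's body (75 mm by 178 mm) begins 61 mm behind the grasp point.
Start: joints at [1.291, 0.423, 1.63, -0, 1.089, -0.019], TCP at [161.127, 603.856, 200.375] pointing down, gripper open.
Joint ranges: [-3, 3], [-0.9, 2.11], [0.09, 2.58], [-1.31, 4.45], [0.11, 2.69], [-2.54, 2.54]. Speed limits (rad/s): [2.39, 2.39, 3.01, 3.14, 3.14, 3.14].

### API

Orientations are given as a rotation vector (axis times angle).
In Python, from workcell import get_obs, get_image, job, models gives the robot as it stands.
- The arm moves only by the tool jog_arm, never from a script. Its argument "increments" is one flat list of numbers, 7 for each row, row after row: the turn, a rotation vector about the tool's x, y, z in degrees, then the shift along the tool's x, y, z in mm, then the opening in per cent of the stroke, from 0 (shut) to 100 (fully open). A call has 1 to 12 rows; each row shifts and turns the commanded pose from where the row before left it, along the tool's axes as they then stand; what a row does not reach is not made up. A row lasts 1/8 s, in which the tool goes at most 62.5 mm and 10.7 degrees, less where a joint would pass 70% of its speed; a pose out of reach is approached as far as the arm can. A call is refused whole if a number of a shift passes 62.5 or a number of a turn 10.7, either way. A call with a gripper value outside its range is refused whole. The fingers move at their own pace and stop on an object; the grip force is fixed at half the most. Time passes only in rows, so rows that do not move let the fingers close. It gives the time, the measured TCP pose, the force, the opening and the grip force at its end, in the units of the state.
- get_obs(): the state, without advancing time (a new reading comes with each control period).
- get_image(name): name is "side" or "top" or "wrist"; returns a dict with "pixels" (384x512x3 uint8, blue, green, red), "depth" (384x512 float32, mm along the optical axis (not along the pixel's ray), 0 where there is no reading), "fx", "fy", "cx", "cy" (pixels), "k1" (the pictures are not rectified: a ray, as slopes to the right and down, at radius r is drawn at 1 + k1 r^2 times it, then the intrinsics apply), "cam_to_world" (4x4, takes a point from camera to world coordinates); the wrist camera has in their place "tool_from_camera" (4x4, takes a point from camera to tool coordinates, whose origin is the TCP and whose axes are the flange's). Camera axes: x right, y up, looking along -z (the intrinsics and any distortion apply to the point x, -y, -z); pixel columns grow to the right and rows downward; lengths in mm; the calibration is good to about 2 mm. A picture is of the moment at which its call begins: read the wrist's pose just before it.
- job.close_job(): hands the job in; it is judged then, once.
Trained networks look in the newest picture that a camera, given by its name, has taken for a name from the list of things; names that differ only in an ending like _2 or _b are one class to them, and where a whole thing is asked for, a point or a joint stands for the part that bears it (a point fixed in the world has none). Each returns a list of dicts, best first, with "p" (0 to 1); they miss things now and then, are a little off and sometimes report something else, mostly with a low value. They report only what shows in the picture. A call takes as long as a camera call. They do not tell look-alikes from the thing itself.
- models.look_for(target, camera): "centre" ([x, y, z] in mm, in world coordinates, good to about 4 mm: the middle of the surface that is visible of it).
- models.regions_of(target, camera): "region" (384x512 bool, what is visible of it).
The state is a dict: "t": time; "qpos": joint angles; "qvel": joint speeds; "joint_torque": joint torques, N m; "ee_pos": TCP position; "orientation": TCP orientation; "ft_force": force on the tool from outside, world axes, zero at the start; "moment": the same for the moment, N m; "width": finger opening in mm; "grasp_force": force on a finger pad.
Only numpy, scipy, OpenCV 4.12 (cv2) and the standard library are available. Lean on these libraries where they do the work, as an engineer would, in place of code of your own. Each camera call takes 0.05 s, during which the arm holds its last target. There are 200 camera calls.

## Working session

There is one attempt and no reset: what is moved stays moved. The work goes in short steps, Python scripts to look and compute and a tool call to move; the robot and the scene stay as the last step left them, time stands still between calls to the robot, and variables do not carry over. Pictures are saved under pics/ and viewed, at most 14 in all, crops included, and the job is handed in when it is done.

Besides the shell and the picture viewer there is one more tool, called as a command line: name --argument value ..., lists and objects as JSON in quotes. jog_arm: Moves the arm, as the interface text tells. Its arguments: {"type":"object","properties":{"increments":{"type":"array"}},"required":["increments"]}

```bash
ls; mkdir -p pics; cat > h.py <<'E'
import numpy as np, cv2
from workcell import get_obs, get_image, job, models
from scipy.spatial.transform import Rotation as R
def xyz(im, obs=None):
    d=im["depth"]; h,w=d.shape
    u,v=np.meshgrid(np.arange(w),np.arange(h))
    K=np.array([[im["fx"],0,im["cx"]],[0,im["fy"],im["cy"]],[0,0,1.]])
    p=cv2.undistortPoints(np.stack([u,v],-1).reshape(-1,1,2).astype(float),K,np.array([im["k1"],0,0,0.])).reshape(h,w,2)
    P=np.stack([p[...,0]*d,-p[...,1]*d,-d,np.ones_like(d)],-1)
    if "cam_to_world" in im: T=np.array(im["cam_to_world"])
    else:
        B=np.eye(4);B[:3,:3]=R.from_rotvec(obs["orientation"]).as_matrix();B[:3,3]=obs["ee_pos"];T=B@np.array(im["tool_from_camera"])
    W=(P@T.T)[...,:3]; W[d==0]=np.nan
    return W
E
python3 - <<'E'
from h import *
o=get_obs();print(o)
for c in ("top","side"):
    im=get_image(c);cv2.imwrite(f"pics/{c}0.png",im["pixels"]);np.save(f"{c}0.npy",xyz(im))
    for n in ("lid_a_handle","case_a_floor","cover_top","lid_a","tray_well","glue","spray","tin"):
        try: print(c,n,[(round(float(d["p"]),2),np.round(d["centre"]).tolist()) for d in models.look_for(n,c)])
        except Exception as e: print(n,e)
E
```

```text
pics
{'t': 0.0, 'qpos': array([ 1.29097215e+00,  4.23822693e-01,  1.63071542e+00, -1.95722574e-05,
        1.08862061e+00, -1.89917106e-02]), 'qvel': array([ 1.11412920e-03, -3.08346068e-04,  6.24882369e-04, -1.09295104e-03,
       -9.30540547e-04,  3.51554726e-05]), 'joint_torque': array([ 5.74023998e-04, -5.44623613e+01, -2.73671061e+01,  6.43026643e-02,
        2.28388788e-02, -1.14171814e-04]), 'ee_pos': array([160.98399706, 603.27534494, 199.60308479]), 'orientation': array([-4.08511875e-01, -3.11470056e+00,  2.43644615e-03]), 'ft_force': array([ 0.67728022, -0.16361988,  0.25172323]), 'moment': array([ 0.03834539, -0.0211522 ,  0.06278089]), 'grasp_force': 0.0, 'width': 87.8843793125542}
top lid_a_handle [(0.69, [501.0, 285.0, 40.0]), (0.58, [568.0, 512.0, 110.0])]
top case_a_floor []
top cover_top [(0.86, [565.0, 101.0, 30.0]), (0.55, [500.0, 285.0, 41.0])]
top lid_a [(0.93, [286.0, 237.0, 41.0]), (0.91, [518.0, -86.0, 39.0]), (0.89, [500.0, 280.0, 39.0]), (0.63, [517.0, -297.0, 40.0])]
top tray_well [(0.58, [513.0, 97.0, 34.0])]
top glue [(0.7, [567.0, 511.0, 109.0])]
top spray [(0.59, [462.0, -488.0, 145.0]), (0.57, [518.0, -294.0, 39.0])]
top tin [(0.67, [741.0, -75.0, 59.0])]
side lid_a_handle [(0.89, [503.0, 272.0, 37.0])]
side case_a_floor [(0.57, [507.0, 265.0, 37.0])]
side cover_top [(0.97, [565.0, 96.0, 34.0])]
side lid_a [(0.93, [283.0, 225.0, 41.0]), (0.9, [518.0, -305.0, 36.0]), (0.82, [504.0, 269.0, 38.0]), (0.81, [296.0, -449.0, 38.0]), (0.7, [514.0, -95.0, 38.0]), (0.56, [327.0, -202.0, 40.0])]
side tray_well [(0.7, [507.0, 85.0, 26.0])]
side glue [(0.71, [569.0, 504.0, 81.0]), (0.37, [567.0, 99.0, 33.0])]
side spray [(0.88, [456.0, -528.0, 142.0]), (0.43, [513.0, -309.0, 34.0])]
side tin [(0.52, [744.0, -100.0, 47.0])]
```

View pics/top0.png

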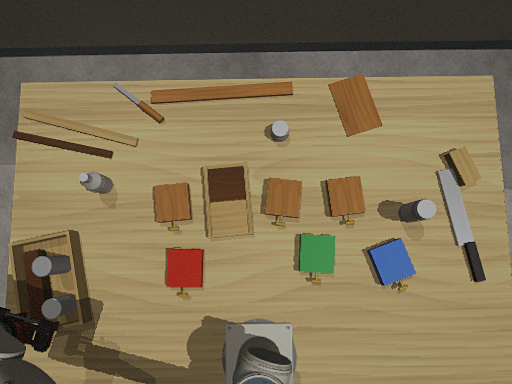

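View pics/side0.png

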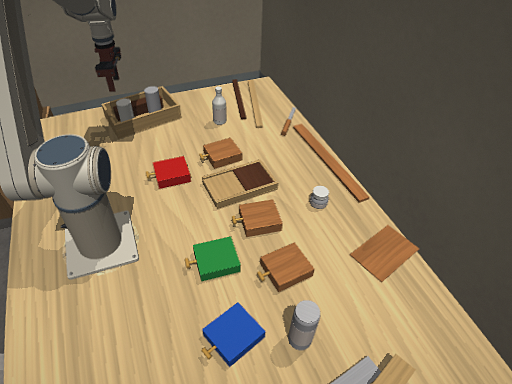

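The top view shows three wooden cases (lids at pixels ~(172,202), (283,197), (345,196)), handles facing the robot. The tray is at (228,200) with its dark cover on the far half, and the red, green and blue decoys are nearer the base. Next I fit their poses.

```bash
python3 - <<'E'
from h import *
im=cv2.imread("pics/top0.png");
for c in ("top","side"):
  W=np.load(c+"0.npy")
  for n,(x,y) in dict(L=(500,280),M=(518,-86),Rr=(517,-297)).items():
    m=(abs(W[...,0]-x)<90)&(abs(W[...,1]-y)<85)&(W[...,2]>33)&(W[...,2]<46)
    P=W[m][:,:2].astype(np.float32); r=cv2.minAreaRect(P)
    # handle: points farther toward the robot
    mh=(abs(W[...,1]-y)<60)&(W[...,0]<x-70)&(W[...,0]>x-130)&(W[...,2]>20)&(W[...,2]<60)
    H=W[mh]
    print(c,n,m.sum(),np.round(r[0],1),np.round(r[1],1),round(r[2],1),"z",np.median(W[m][:,2]).round(1),"handle",len(H),H.mean(0).round(1) if len(H) else 0, H.max(0).round() if len(H) else 0,H.min(0).round() if len(H) else 0)
  m=(abs(W[...,0]-505)<160)&(abs(W[...,1]-97)<95)&(W[...,2]>18)&(W[...,2]<50)
  P=W[m][:,:2].astype(np.float32); r=cv2.minAreaRect(P); print(c,"tray",m.sum(),r)
E
```

```text
top L 1246 [493.  282.3] [155.8 112.7] 5.4 z 39.6 handle 37 [421.4 274.9  34.8] [429. 291.  40.] [416. 261.  27.]
top M 1243 [504.4 -85.9] [111.9 155.5] 82.6 z 39.7 handle 45 [428.1 -87.1  34.7] [445. -64.  42.] [ 388. -145.   27.]
top Rr 1260 [ 506.2 -298.7] [156.4 113.8] 7.3 z 39.4 handle 47 [ 429.9 -299.    34.6] [ 445. -237.   44.] [ 390. -322.   26.]
top tray 3178 ((494.12091064453125, 112.10735321044922), (284.53692626953125, 179.37522888183594), 4.3741774559021)
side L 585 [493.  282.5] [157.7 118. ] 4.5 z 38.5 handle 22 [420.7 273.7  32.2] [428. 291.  39.] [415. 259.  22.]
side M 979 [505.3 -86.7] [117.8 154.8] 82.4 z 38.4 handle 43 [429.8 -85.8  33. ] [447. -63.  41.] [ 388. -146.   22.]
side Rr 1297 [ 506.5 -298. ] [157.1 112.8] 5.7 z 38.0 handle 55 [ 425.3 -296.4   33.1] [ 446. -237.   40.] [ 387. -322.   21.]
side tray 2042 ((494.2521667480469, 106.85177612304688), (287.9875183105469, 178.26373291015625), 3.296198844909668)
```

jog_arm --increments '[0, 0, -10, 0, 0, 0, 100, 0, 0, -10, 0, 0, 0, 100, 0, 0, 0, -25.6, -38.7, 0, 100, 0, 0, 0, -25.6, -38.7, 0, 100, 0, 0, 0, -25.6, -38.7, 0, 100, 0, 0, 0, -25.6, -38.7, 0, 100, 0, 0, 0, -25.6, -38.7, 0, 100, 0, 0, 0, -25.6, -38.7, 0, 100, 0, 0, 0, -25.6, -38.7, 0, 100, 0, 0, 0, -25.6, -38.7, 0, 100, 0, 0, 0, -25.6, -38.7, 0, 100, 0, 0, 0, 0, 0, 20, 100]'

```text
t: 2.4
ee_pos: [424.2, 275.8, 181.6]
orientation: [-0.133, 3.135, 0.003]
ft_force: [0.2, -1.1, -0.8]
width: 87.9
grasp_force: 0.0
```

```bash
cat >> h.py <<'E'
def to(x,y,z,psi=None,o=None):
    "report pose and tool-axes delta to the target (tool down; psi in deg), shift in the tool axes after the turn"
    o=o or get_obs(); M=R.from_rotvec(o["orientation"]).as_matrix()
    cur=np.degrees(np.arctan2(-M[0,1],M[1,1])); psi=cur if psi is None else psi
    p=np.radians(psi); d=np.array([x,y,z])-o["ee_pos"]
    c,s=np.cos(p),np.sin(p)
    print("t %.1f"%o["t"],"pos",o["ee_pos"].round(1),"psi %.1f tilt %.1f"%(cur,np.degrees(np.arccos(-M[2,2]))),"F",o["ft_force"].round(1),"w %.1f g %.1f"%(o["width"],o["grasp_force"]),
     "| turn z %.1f shift"%(cur-psi),np.round([-c*d[0]-s*d[1],-s*d[0]+c*d[1],-d[2]],1))
E
python3 - <<'E'
from h import *
to(421.3,276,18,5)
E
```

```text
t 2.4 pos [424.2 275.8 181.6] psi 4.8 tilt 0.2 F [ 0.2 -1.1 -0.8] w 87.9 g 0.0 | turn z -0.2 shift [  2.9   0.4 163.6]
```

```bash
cat >> h.py <<'E'
def bar(hx,hy,name=None,zr=(25,60)):
    o=get_obs(); im=get_image("wrist"); W=xyz(im,o)
    if name: cv2.imwrite(f"pics/{name}.png",im["pixels"])
    b=im["pixels"].astype(int)
    m=(np.hypot(W[...,0]-hx,W[...,1]-hy)<24)&(W[...,2]>zr[0])&(W[...,2]<zr[1])
    P=W[m]; 
    if len(P)<20: print("few",len(P)); return
    r=cv2.minAreaRect(P[:,:2].astype(np.float32)); print("bar n",len(P),"rect",np.round(r[0],1),np.round(r[1],1),round(r[2],1),"z",np.percentile(P[:,2],[5,50,95]).round(1))
E
python3 - <<'E'
from h import *
bar(421.3,276,"wL")
E
```

```text
bar n 380 rect [429.7 277.6] [30.1 28.4] 4.5 z [31.2 34.1 36.4]
```

View pics/wL.png

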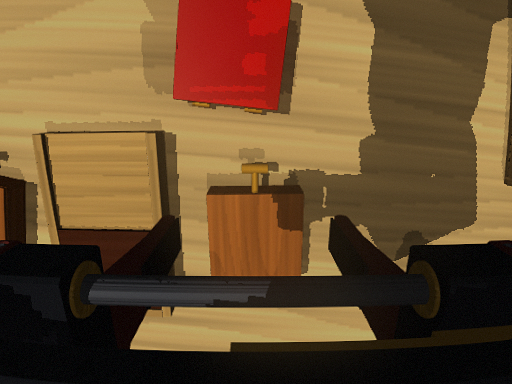

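The wrist view shows the T-handle at (258,168), agreeing with the estimate of about (421.4, 277).

jog_arm --increments '[0, 0, 0, 2.8, 1, 40, 100, 0, 0, 0, 0, 0, 50, 100, 0, 0, 0, 0, 0, 50, 100, 0, 0, 0, 0, 0, 26, 100, 0, 0, 0, 0, 0, 0, 20, 0, 0, 0, 0, 0, 0, 20, 0, 0, 0, 0, 0, 0, 20, 0, 0, 0, 0, 0, 0, 20, 0, 0, 0, 0, 0, 0, 20]'

```text
t: 3.58
ee_pos: [418.8, 278.2, 15.0]
orientation: [-0.139, 3.138, 0.001]
ft_force: [-1.3, -0.5, -0.6]
width: 41.5
grasp_force: 0.0
```

jog_arm --increments '[0, 0, 0, -2.3, -1, 0, 20, 0, 0, 0, 0, 0, 0, 20, 0, 0, 0, 0, 0, 0, 20, 0, 0, 0, 0, 0, 0, 20]'

```text
t: 4.08
ee_pos: [420.8, 277.1, 14.3]
orientation: [0.139, -3.138, 0.0]
ft_force: [-0.2, 0.2, -0.6]
width: 17.6
grasp_force: 0.0
```

```bash
python3 - <<'E'
from h import *
to(421.4,277,15,4.8)
im=get_image("wrist");cv2.imwrite("pics/wL2.png",im["pixels"])
W=xyz(im,get_obs());P=W[(np.hypot(W[...,0]-421,W[...,1]-277)<40)];print(len(P),np.nanpercentile(P,[2,50,98],axis=0).round())
E
```

```text
t 4.1 pos [420.8 277.1  14.3] psi 5.1 tilt 0.0 F [-0.2  0.2 -0.6] w 17.6 g 0.0 | turn z 0.3 shift [-0.6 -0.2 -0.7]
42928 [[387. 243.  -1.]
 [399. 275. 140.]
 [443. 308. 157.]]
```

View pics/wL2.png

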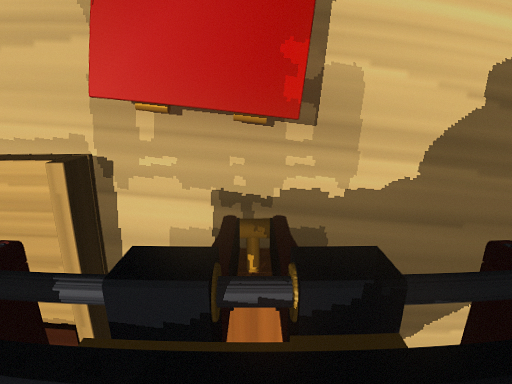

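```bash
python3 - <<'E'
from h import *
im=get_image("wrist");o=get_obs();W=xyz(im,o)
for v in (206,216,222,228,234,240,250,260,268): print(v,[W[v,u].round().tolist() for u in (225,243,255,266,285)])
cv2.imwrite("pics/wL3.png",cv2.resize(im["pixels"][190:350,170:350],None,fx=4,fy=3.7,interpolation=cv2.INTER_CUBIC))
print(im["tool_from_camera"])
E
```

```text
206 [[418.0, 257.0, 0.0], [418.0, 270.0, -1.0], [417.0, 278.0, -0.0], [416.0, 286.0, -0.0], [415.0, 299.0, 0.0]]
216 [[411.0, 261.0, 38.0], [425.0, 270.0, 0.0], [424.0, 279.0, 0.0], [423.0, 287.0, -0.0], [422.0, 300.0, 0.0]]
222 [[411.0, 261.0, 47.0], [416.0, 271.0, 33.0], [415.0, 278.0, 34.0], [415.0, 285.0, 33.0], [409.0, 294.0, 47.0]]
228 [[412.0, 262.0, 55.0], [419.0, 271.0, 36.0], [418.0, 278.0, 35.0], [418.0, 285.0, 34.0], [409.0, 293.0, 55.0]]
234 [[411.0, 263.0, 63.0], [423.0, 272.0, 34.0], [422.0, 279.0, 35.0], [422.0, 285.0, 35.0], [409.0, 292.0, 64.0]]
240 [[410.0, 264.0, 72.0], [443.0, 272.0, -0.0], [427.0, 279.0, 34.0], [441.0, 288.0, 2.0], [409.0, 291.0, 70.0]]
250 [[411.0, 265.0, 81.0], [449.0, 272.0, 3.0], [433.0, 280.0, 34.0], [448.0, 289.0, 3.0], [408.0, 290.0, 82.0]]
260 [[411.0, 265.0, 89.0], [449.0, 273.0, 19.0], [441.0, 280.0, 33.0], [447.0, 288.0, 19.0], [409.0, 290.0, 89.0]]
268 [[411.0, 266.0, 96.0], [448.0, 273.0, 30.0], [447.0, 281.0, 32.0], [448.0, 288.0, 29.0], [409.0, 289.0, 95.0]]
[[-6.60353503e-04  9.65964086e-01  2.58675374e-01  7.00448374e+01]
 [ 9.99999703e-01  5.35296799e-04  5.53882738e-04  9.86705124e-01]
 [ 3.96562733e-04  2.58675663e-01 -9.65964153e-01 -1.84197549e+02]
 [ 0.00000000e+00  0.00000000e+00  0.00000000e+00  1.00000000e+00]]
```

View pics/wL3.png

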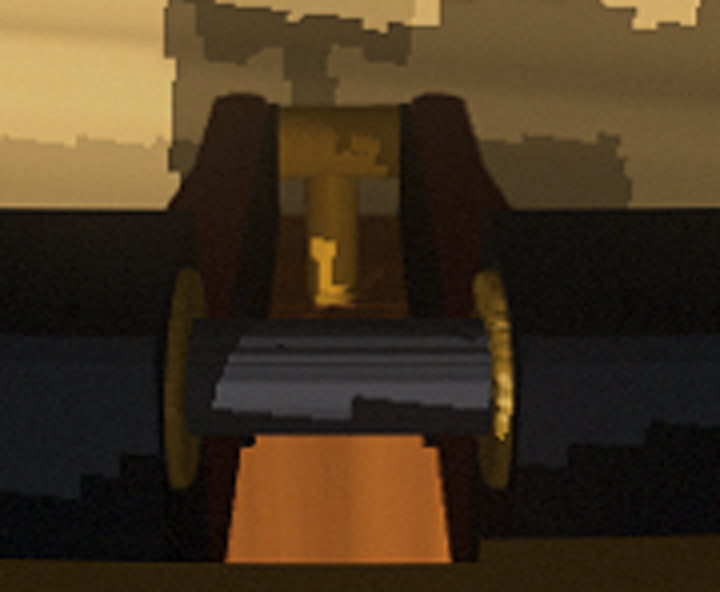

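jog_arm --increments '[0, 0, 0, 0, 0, 0, 0, 0, 0, 0, 0, 0, 0, 0, 0, 0, 0, 0, 0, 0, 0, 0, 0, 0, 0, 0, 0, 0]'

```text
t: 4.68
ee_pos: [420.8, 277.2, 14.4]
orientation: [0.139, -3.138, 0.0]
ft_force: [-0.0, -0.2, -0.5]
width: 0.2
grasp_force: 0.0
```

```bash
python3 - <<'E'
from h import *
im=get_image("wrist");o=get_obs();W=xyz(im,o)
for v in range(196,262,6): print(v,[W[v,u].round().tolist() for u in (238,248,255,262,272)])
r=models.look_for("lid_a_handle","wrist");print(r)
for c in ("side",):
    im=get_image(c);W=xyz(im);m=(abs(W[...,0]-421)<40)&(abs(W[...,1]-277)<25)&(W[...,2]>5)&(W[...,2]<200)
    v,u=np.where(m);print(v.min(),v.max(),u.min(),u.max())
    a,b=max(v.min()-20,0),v.max()+20;e,f=u.min()-30,u.max()+30
    cv2.imwrite("pics/s3.png",cv2.resize(im["pixels"][a:b,e:f],None,fx=6,fy=6,interpolation=cv2.INTER_CUBIC)[:600,:800])
E
```

```text
196 [[411.0, 266.0, -0.0], [410.0, 273.0, -0.0], [409.0, 278.0, 1.0], [409.0, 282.0, -1.0], [408.0, 289.0, 0.0]]
202 [[415.0, 266.0, 0.0], [414.0, 273.0, -0.0], [414.0, 278.0, -1.0], [414.0, 283.0, -1.0], [412.0, 290.0, 1.0]]
208 [[419.0, 267.0, -0.0], [419.0, 273.0, -0.0], [418.0, 278.0, 0.0], [418.0, 283.0, 0.0], [417.0, 290.0, -0.0]]
214 [[424.0, 267.0, -1.0], [423.0, 274.0, -1.0], [423.0, 279.0, 0.0], [422.0, 284.0, 0.0], [421.0, 291.0, 0.0]]
220 [[411.0, 268.0, 43.0], [411.0, 274.0, 44.0], [412.0, 278.0, 39.0], [410.0, 281.0, 45.0], [414.0, 288.0, 32.0]]
226 [[411.0, 269.0, 53.0], [411.0, 274.0, 53.0], [412.0, 278.0, 48.0], [410.0, 281.0, 53.0], [417.0, 288.0, 35.0]]
232 [[411.0, 269.0, 61.0], [410.0, 274.0, 61.0], [412.0, 278.0, 57.0], [410.0, 281.0, 60.0], [409.0, 286.0, 61.0]]
238 [[411.0, 269.0, 67.0], [410.0, 274.0, 68.0], [412.0, 278.0, 65.0], [410.0, 281.0, 68.0], [409.0, 286.0, 68.0]]
244 [[411.0, 270.0, 75.0], [411.0, 274.0, 72.0], [412.0, 278.0, 71.0], [410.0, 281.0, 75.0], [409.0, 285.0, 75.0]]
250 [[389.0, 271.0, 124.0], [389.0, 274.0, 123.0], [414.0, 278.0, 73.0], [388.0, 277.0, 123.0], [388.0, 280.0, 123.0]]
256 [[388.0, 271.0, 128.0], [389.0, 274.0, 127.0], [416.0, 278.0, 74.0], [388.0, 277.0, 128.0], [388.0, 280.0, 128.0]]
[{'centre': [423.4, 281.9, 37.0], 'p': 0.89}]
123 161 189 212
```

View pics/s3.png

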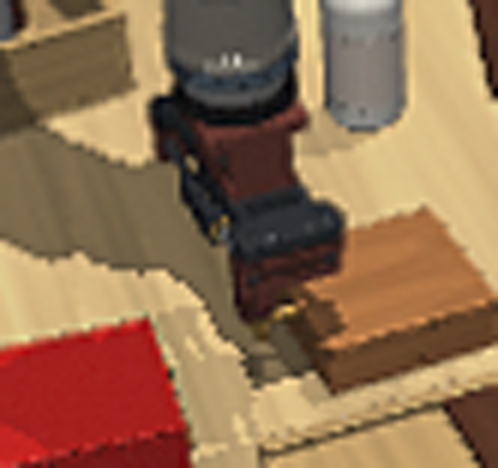

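The pictures show the fingertips stopped at z≈38, just above the bar. The real tips are therefore about 22 mm behind the reported TCP. I reopen and descend further.

jog_arm --increments '[0, 0, 0, 0, 0, 0, 70, 0, 0, 0, 0, 0, 0, 70, 0, 0, 0, 0, 0, 0, 70, 0, 0, 0, 0, 0, 0, 70, 0, 0, 0, 0, 0, 0, 70, 0, 0, 0, 0, 0, 6, 70, 0, 0, 0, 0, 0, 6, 70, 0, 0, 0, 0, 0, 4, 70]'

```text
t: 5.82
ee_pos: [420.6, 277.0, -2.3]
orientation: [0.139, -3.138, 0.001]
ft_force: [0.3, 0.8, 0.4]
width: 61.4
grasp_force: 0.0
```

jog_arm --increments '[0, 0, 0, 0, 0, 0, 20, 0, 0, 0, 0, 0, 0, 20, 0, 0, 0, 0, 0, 0, 20, 0, 0, 0, 0, 0, 0, 20, 0, 0, 0, 0, 0, 0, 20]'

```text
t: 6.45
ee_pos: [420.9, 276.1, -1.5]
orientation: [0.14, -3.138, 0.002]
ft_force: [3.2, -6.2, -0.2]
width: 29.7
grasp_force: 30.0
```

jog_arm --increments '[0, 0, 0, -4.5, 0, -22.8, 20, 0, 0, 0, -8, 0, -21.8, 20, 0, 0, 0, -11.3, 0, -20.4, 20, 0, 0, 0, -14.3, 0, -18.4, 20]'

```text
t: 6.95
ee_pos: [458.2, 279.6, 82.0]
orientation: [0.139, -3.137, 0.002]
ft_force: [3.8, -1.5, -6.0]
width: 29.7
grasp_force: 30.0
```

jog_arm --increments '[0, 0, 0, -16.9, 0, -15.9, 20, 0, 0, 0, -19.1, 0, -13.2, 20, 0, 0, 0, -20.9, 0, -10.1, 20, 0, 0, 0, -22.4, 0, -6.8, 20, 0, 0, 0, -23, 0, -3.2, 20, 0, 0, 0, -23.3, 0, 0.3, 20, 0, 0, 0, -22.9, 0, 3.9, 20, 0, 0, 0, -22, 0, 7.4, 20, 0, 0, 0, 0, 0, 0, 70, 0, 0, 0, 0, 0, 0, 70, 0, 0, 0, 0, 0, 0, 70, 0, 0, 0, 0, 0, 0, 70]'

```text
t: 8.45
ee_pos: [628.1, 295.6, 119.6]
orientation: [0.139, -3.138, 0.0]
ft_force: [-0.2, 0.4, 0.5]
width: 61.4
grasp_force: 0.0
```

jog_arm --increments '[0, 0, 6.3, 0, 0, -50, 100, 0, 0, 6.2, 0, 0, -50, 100, 0, 0, 0, 18.1, -49.3, 0, 100, 0, 0, 0, 18.1, -49.3, 0, 100, 0, 0, 0, 18.1, -49.3, 0, 100, 0, 0, 0, 18.1, -49.3, 0, 100, 0, 0, 0, 18.1, -49.3, 0, 100, 0, 0, 0, 18.1, -49.3, 0, 100, 0, 0, 0, 18.1, -49.3, 0, 100, 0, 0, 0, 18.1, -49.3, 0, 100, 0, 0, 0, 0, 0, 30, 100, 0, 0, 0, 0, 0, 30, 100]'

```text
t: 9.95
ee_pos: [434.0, -77.5, 159.5]
orientation: [0.207, 3.132, -0.001]
ft_force: [0.4, 0.2, 0.0]
width: 88.0
grasp_force: 0.0
```

```bash
python3 - <<'E'
from h import *
to(433.5,-77,-2,-7.5)
bar(433.5,-77)
E
```

```text
t 9.9 pos [434.  -77.5 159.5] psi -7.5 tilt 0.1 F [0.4 0.2 0. ] w 88.0 g 0.0 | turn z -0.0 shift [  0.5   0.5 161.5]
bar n 447 rect [442.  -76.4] [28.7 30.6] 82.3 z [30.5 34.1 36.3]
```

jog_arm --increments '[0, 0, 0, 0.3, 1.7, 50, 80, 0, 0, 0, 0, 0, 50, 80, 0, 0, 0, 0, 0, 40, 80, 0, 0, 0, 0, 0, 21.5, 80, 0, 0, 0, 0, 0, 0, 20, 0, 0, 0, 0, 0, 0, 20, 0, 0, 0, 0, 0, 0, 20, 0, 0, 0, 0, 0, 0, 20, 0, 0, 0, 0, 0, 0, 20, 0, 0, 0, 0, 0, 0, 20]'

```text
t: 11.25
ee_pos: [434.3, -76.4, -1.4]
orientation: [0.202, 3.134, -0.002]
ft_force: [-3.1, -12.0, 4.0]
width: 29.6
grasp_force: 30.0
```

jog_arm --increments '[0, 0, 0, -4.5, -0.8, -22.8, 20, 0, 0, 0, -8, 0, -21.8, 20, 0, 0, 0, -11.3, 0, -20.4, 20, 0, 0, 0, -14.3, 0, -18.4, 20, 0, 0, 0, -16.9, 0, -15.9, 20, 0, 0, 0, -19.1, 0, -13.2, 20, 0, 0, 0, -20.9, 0, -10.1, 20, 0, 0, 0, -22.4, 0, -6.8, 20, 0, 0, 0, -23, 0, -3.2, 20, 0, 0, 0, -23.3, 0, 0.3, 20, 0, 0, 0, -22.9, 0, 3.9, 20, 0, 0, 0, -22, 0, 7.4, 20]'

```text
t: 12.75
ee_pos: [642.5, -103.6, 120.6]
orientation: [0.204, 3.132, -0.001]
ft_force: [-0.3, -2.3, 4.4]
width: 29.6
grasp_force: 30.0
```

jog_arm --increments '[0, 0, 0, 0, 0, 0, 70, 0, 0, 0, 0, 0, 0, 70, 0, 0, 0, 0, 0, 0, 70, 0, 0, 0, 0, 0, 0, 70, 0, 0, -7, 0, 0, -50, 70, 0, 0, -7, 0, 0, -50, 80, 0, 0, 0, 38.2, -29.7, 0, 80, 0, 0, 0, 38.2, -29.7, 0, 80, 0, 0, 0, 38.2, -29.7, 0, 80, 0, 0, 0, 38.2, -29.7, 0, 80, 0, 0, 0, 38.2, -29.7, 0, 80, 0, 0, 0, 38.2, -29.7, 30, 80]'

```text
t: 14.25
ee_pos: [433.5, -308.0, 190.8]
orientation: [-0.18, 3.132, -0.006]
ft_force: [0.2, -0.3, 0.1]
width: 70.2
grasp_force: 0.0
```

```bash
python3 - <<'E'
from h import *
to(434.8,-306.5,-2,6.5)
bar(434.8,-306.5)
E
```

```text
t 14.2 pos [ 433.5 -308.   190.8] psi 6.6 tilt 0.3 F [ 0.2 -0.3  0.1] w 70.2 g 0.0 | turn z 0.1 shift [ -1.5   1.3 192.8]
bar n 365 rect [ 443.6 -305.1] [29.9 29.1] 6.7 z [31.4 34.2 36.3]
```

jog_arm --increments '[0, 0, 0, -1.5, 1, 50, 80, 0, 0, 0, 0, 0, 50, 80, 0, 0, 0, 0, 0, 50, 80, 0, 0, 0, 0, 0, 42.5, 80, 0, 0, 0, 0, 0, 0, 20, 0, 0, 0, 0, 0, 0, 20, 0, 0, 0, 0, 0, 0, 20, 0, 0, 0, 0, 0, 0, 20, 0, 0, 0, 0, 0, 0, 20, 0, 0, 0, 0, 0, 0, 20]'

```text
t: 15.55
ee_pos: [435.7, -306.7, -2.2]
orientation: [-0.18, 3.134, -0.005]
ft_force: [-2.1, -5.5, 3.5]
width: 29.8
grasp_force: 30.0
```

jog_arm --increments '[0, 0, 0, -4.5, -0.4, -22.8, 20, 0, 0, 0, -8, 0, -21.8, 20, 0, 0, 0, -11.3, 0, -20.4, 20, 0, 0, 0, -14.3, 0, -18.4, 20, 0, 0, 0, -16.9, 0, -15.9, 20, 0, 0, 0, -19.1, 0, -13.2, 20, 0, 0, 0, -20.9, 0, -10.1, 20, 0, 0, 0, -22.4, 0, -6.8, 20, 0, 0, 0, -23, 0, -3.2, 20, 0, 0, 0, -23.3, 0, 0.3, 20, 0, 0, 0, -22.9, 0, 3.9, 20, 0, 0, 0, -22, 0, 7.4, 20]'

```text
t: 17.05
ee_pos: [644.3, -282.5, 120.1]
orientation: [-0.18, 3.132, -0.005]
ft_force: [-0.3, -3.0, 5.4]
width: 29.5
grasp_force: 30.0
```

jog_arm --increments '[0, 0, 0, 0, 0, 0, 70, 0, 0, 0, 0, 0, 0, 70, 0, 0, 0, 0, 0, 0, 70, 0, 0, 2.6, 0, 0, -60, 70, 0, 0, 0, 10, 25, -50, 70, 0, 0, 0, 23, 52.8, 0, 70, 0, 0, 0, 23, 52.8, 0, 70, 0, 0, 0, 23, 52.8, 0, 70, 0, 0, 0, 23, 52.8, 0, 70, 0, 0, 0, 23, 52.8, 0, 70, 0, 0, 0, 22, 52.8, 0, 70, 0, 0, 0, 20, 52.8, 0, 70]'

```text
t: 18.55
ee_pos: [446.6, 101.8, 227.7]
orientation: [-0.107, 3.139, 0.0]
ft_force: [0.2, 0.9, -0.0]
width: 61.5
grasp_force: 0.0
```

```bash
python3 - <<'E'
from h import *
to(450,100,200)
im=get_image("top");W=xyz(im);np.save("top1.npy",W)
for n in ("blank1_c","disc1_c","tile1_c","lid_a_handle"):
    print(n,[(round(float(d["p"]),2),np.round(d["centre"]).tolist()) for d in models.look_for(n,"top")])
cv2.imwrite("pics/top1.png",cv2.resize(im["pixels"][120:270,120:400],None,fx=2.8,fy=2.8,interpolation=cv2.INTER_CUBIC))
o=get_obs();im=get_image("wrist");Ww=xyz(im,o);np.save("w1.npy",Ww);cv2.imwrite("w1.png",im["pixels"])
E
```

```text
t 18.6 pos [446.6 101.8 227.7] psi 3.9 tilt 0.0 F [ 0.2  0.9 -0. ] w 61.5 g 0.0 | turn z 0.0 shift [-3.3 -2.  27.7]
blank1_c []
disc1_c [(0.57, [487.0, -330.0, 17.0])]
tile1_c [(0.68, [491.0, -51.0, 13.0])]
lid_a_handle [(0.75, [595.0, 299.0, 69.0])]
```

View pics/top1.png

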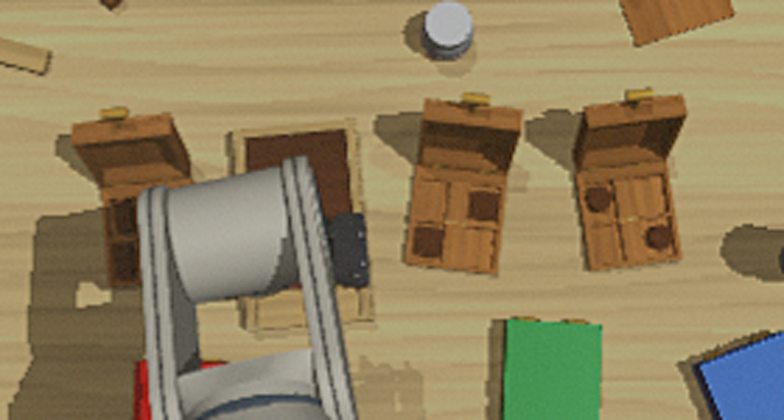

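```bash
python3 - <<'E'
from h import *
def fit(W,tag,lo=25,hi=42):
    m=((abs(W[...,0]-500)<190)&(abs(W[...,1]-97)<105)&(W[...,2]>lo)&(W[...,2]<hi)).astype(np.uint8)
    n,l,s,c=cv2.connectedComponentsWithStats(m); k=1+np.argmax(s[1:,4])
    P=W[l==k][:,:2].astype(np.float32); r=cv2.minAreaRect(P); print(tag,s[k,4],np.round(r[0],1),np.round(r[1],1),round(r[2],1))
fit(np.load("top0.npy"),"top"); fit(np.load("side0.npy"),"side")
W=np.load("w1.npy"); im=cv2.imread("w1.png").astype(int)
# cover: dark pixels z 25..40 near
g=im.sum(2)
for nm,WW,I in (("top",np.load("top0.npy"),cv2.imread("pics/top0.png").astype(int)),("side",np.load("side0.npy"),cv2.imread("pics/side0.png").astype(int))):
    m=((abs(WW[...,0]-560)<90)&(abs(WW[...,1]-97)<75)&(WW[...,2]>25)&(WW[...,2]<42)&(I.sum(2)<190)).astype(np.uint8)
    n,l,s,c=cv2.connectedComponentsWithStats(m); k=1+np.argmax(s[1:,4]);P=WW[l==k]; r=cv2.minAreaRect(P[:,:2].astype(np.float32)); print("cover",nm,s[k,4],np.round(r[0],1),np.round(r[1],1),round(r[2],1),np.median(P[:,2]))
m=(abs(W[...,1]-100)<110)&(W[...,2]>25)&(W[...,2]<45)
print("wrist",m.sum(), W[m].min(0).round(),W[m].max(0).round())
fit(W,"wrist")
E
```

```text
top 2802 [516.3  98.4] [242.7 148.5] 4.6
side 1639 [516.4  97.8] [244.6 155.3] 4.8
cover top 1155 [569.9 100.5] [114.5 121.1] 3.9 33.81745176396271
cover side 643 [567.2 101.1] [111.4 126.4] 6.0 32.294556982666904
wrist 17901 [244.  16.  25.] [614. 210.  42.]
wrist 15692 [502.2  98.4] [215.9 149.2] 4.4
```

jog_arm --increments '[0, 0, -0.7, -43, -3.2, 50, 0, 0, 0, 0, -43, -3.2, 50, 0, 0, 0, 0, -42, -3.2, 50, 0, 0, 0, 0, 0, 0, 35, 0, 0, 0, 0, 0, 0, 20, 0, 0, 0, 0, 0, 0, 0, 0, 0, 0, 0, 0, 0, 0, 0, 0, 0, 0, 0, 0, 4, 0, 0, 0, 0, 0, 0, 3, 0, 0, 0, 0, 0, 0, 2, 0]'

```text
t: 20.1
ee_pos: [570.1, 101.1, 21.2]
orientation: [-0.128, 3.138, 0.0]
ft_force: [-0.2, 0.1, 0.7]
width: 0.4
grasp_force: 0.0
```

jog_arm --increments '[0, 0, 0, 0, 0, 4, 0, 0, 0, 0, 0, 0, 3, 0, 0, 0, 0, 0, 0, 2, 0, 0, 0, 0, 0, 0, 0, 0]'

```text
t: 20.6
ee_pos: [569.8, 100.9, 11.7]
orientation: [0.128, -3.139, 0.0]
ft_force: [0.1, 0.5, 0.5]
width: 0.3
grasp_force: 0.0
```

jog_arm --increments '[0, 0, 0, 0, 0, 1.5, 0, 0, 0, 0, 0, 0, 0, 0, 0, 0, 0, 0, 0, 0, 0]'

```text
t: 20.98
ee_pos: [570.8, 101.0, 11.0]
orientation: [-0.128, 3.137, 0.0]
ft_force: [0.2, -0.5, 5.8]
width: 0.5
grasp_force: 2.8
```

jog_arm --increments '[0, 0, 0, 0, 0, 0.5, 0, 0, 0, 0, 5, 0, 0, 0, 0, 0, 0, 10, 0, 0, 0, 0, 0, 0, 10, 0, 0, 0]'

```text
t: 21.48
ee_pos: [546.6, 99.1, 11.0]
orientation: [-0.127, 3.136, 0.001]
ft_force: [1.4, 0.5, 8.3]
width: 0.6
grasp_force: 4.1
```

jog_arm --increments '[0, 0, 0, 10, 0, 0, 0, 0, 0, 0, 10, 0, 0, 0, 0, 0, 0, 10, 0, 0, 0, 0, 0, 0, 10, 0, 0, 0, 0, 0, 0, 10, 0, 0, 0, 0, 0, 0, 10, 0, 0, 0, 0, 0, 0, 10, 0, 0, 0, 0, 0, 0, 10, 0, 0, 0, 0, 0, 0, 8, 0, 0, 0, 0, 0, 0, 4, 0, 0, 0, 0, 0, 0, 0, 0, 0, 0]'

```text
t: 22.85
ee_pos: [455.6, 91.9, 11.0]
orientation: [-0.127, 3.134, 0.001]
ft_force: [2.3, 1.8, 8.8]
width: 0.7
grasp_force: 4.6
```

jog_arm --increments '[0, 0, 0, 3, 0, 0, 0, 0, 0, 0, 2, 0, 0, 0, 0, 0, 0, 0, 0, -55, 0, 0, 0, 0, 0, 0, -55, 60, 0, 0, 0, -16, 47, 0, 60, 0, 0, 0, -16, 47, 0, 60, 0, 0, 0, -16, 47, 0, 60, 0, 0, 0, -16, 47, 0, 60, 0, 0, 0, 0, 0, 0, 60]'

```text
t: 23.98
ee_pos: [497.6, 286.5, 119.8]
orientation: [-0.133, 3.138, 0.001]
ft_force: [-0.0, -1.0, 1.4]
width: 52.5
grasp_force: 0.0
```

```bash
python3 - <<'E'
from h import *
to(500,284,121)
t=get_image("top");W=xyz(t);np.save("top2.npy",W);cv2.imwrite("top2.png",t["pixels"])
I=t["pixels"].astype(int);m=((abs(W[...,0]-500)<150)&(abs(W[...,1]-97)<75)&(W[...,2]>25)&(W[...,2]<42)&(I.sum(2)<190)).astype(np.uint8)
n,l,s,c=cv2.connectedComponentsWithStats(m); k=1+np.argmax(s[1:,4]);P=W[l==k]; r=cv2.minAreaRect(P[:,:2].astype(np.float32)); print("cover",s[k,4],np.round(r[0],1),np.round(r[1],1),round(r[2],1))
o=get_obs();im=get_image("wrist");W=xyz(im,o);np.save("w2.npy",W);cv2.imwrite("pics/w2.png",im["pixels"])
print("blank",[(round(float(d["p"]),2),np.round(d["centre"]).tolist()) for d in models.look_for("blank1_c","wrist")])
for d in models.regions_of("blank1_c","wrist"):
    P=W[d["region"]]; P=P[(P[:,2]>20)&(P[:,2]<32)]
    if len(P)<30: continue
    r=cv2.minAreaRect(P[:,:2].astype(np.float32)); print(round(float(d["p"]),2),len(P),np.round(r[0],1),np.round(r[1],1),round(r[2],1),np.median(P[:,2]).round(1))
E
```

```text
t 24.0 pos [497.6 286.5 119.8] psi 4.8 tilt 0.1 F [-0.  -1.   1.4] w 52.5 g 0.0 | turn z 0.0 shift [-2.2 -2.7 -1.2]
cover 1129 [456.9  91.9] [109.1 121.1] 4.5
blank [(0.83, [475.0, 256.0, 25.0])]
0.68 897 [479.1 251.3] [39.7 20.2] 6.7 24.8
```

View pics/w2.png

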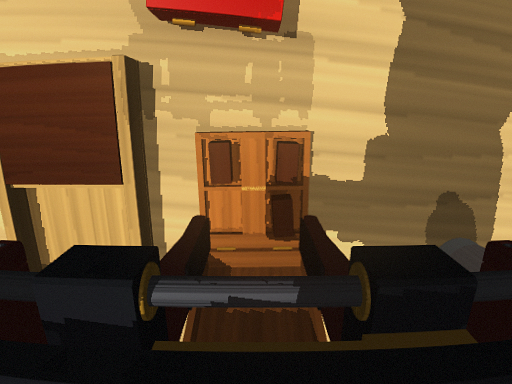

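```bash
cat >> h.py <<'E'
def blanks(W,I,cx,cy,rad=75,z=(19,32),dark=330):
    m=((np.hypot(W[...,0]-cx,W[...,1]-cy)<rad)&(W[...,2]>z[0])&(W[...,2]<z[1])).astype(np.uint8)
    n,l,s,c=cv2.connectedComponentsWithStats(m)
    for k in range(1,n):
        if s[k,4]<60: continue
        P=W[l==k]; P=P[P[:,2]>np.percentile(P[:,2],60)-2.5]; r=cv2.minAreaRect(P[:,:2].astype(np.float32)); (w,h)=r[1]; a=r[2] if w>h else r[2]-90
        print("px",c[k].round(),s[k,4],"ctr",np.round(r[0],1),"size",np.round(r[1],1),"long axis deg %.1f"%a,"z",np.percentile(P[:,2],[5,50,95]).round(1))
E
python3 - <<'E'
from h import *
blanks(np.load("w2.npy"),None,510,285)
E
```

```text
px [220. 162.] 903 ctr [479.4 251.4] size [40.4 20.2] long axis deg 6.7 z [23.6 24.8 25.9]
px [287. 163.] 900 ctr [474.8 315.1] size [39.8 20.1] long axis deg 2.9 z [23.5 24.8 26. ]
px [283. 217.] 789 ctr [529.7 316.9] size [40.5 20.1] long axis deg 9.3 z [23.5 24.7 26. ]
```

Wrist view: three blanks in the left case at (219,162), (287,163) and (281,216), and the cover is fully back. I start with blank A at (479.4, 251.4).

jog_arm --increments '[0, 0, -1.9, 22.3, -33.5, 20, 60, 0, 0, 0, 0, 0, 40, 60, 0, 0, 0, 0, 0, 40, 60, 0, 0, 0, 0, 0, 20, 60, 0, 0, 0, 0, 0, 7, 60, 0, 0, 0, 0, 0, 0, 60]'

```text
t: 24.92
ee_pos: [477.4, 247.8, -6.9]
orientation: [0.178, -3.136, 0.0]
ft_force: [-0.8, -0.7, -0.3]
width: 53.1
grasp_force: 0.0
```

jog_arm --increments '[0, 0, 0, -2.3, 2.5, 0, 60, 0, 0, 0, 0, 0, 0, 10, 0, 0, 0, 0, 0, 0, 10, 0, 0, 0, 0, 0, 0, 10, 0, 0, 0, 0, 0, 0, 10, 0, 0, 0, 0, 0, 0, 10]'

```text
t: 25.68
ee_pos: [479.4, 251.2, -7.0]
orientation: [0.18, -3.136, -0.0]
ft_force: [0.0, 0.5, 2.5]
width: 19.7
grasp_force: 30.0
```

jog_arm --increments '[0, 0, 0, 0, 0, -35, 10, 0, 0, 0, 0, 0, -45, 10, 0, 0, 2.1, 0, 0, -27, 10, 0, 0, 0, -26, -32.3, 0, 10, 0, 0, 0, -26, -32.3, 0, 10, 0, 0, 0, -26, -32.3, 0, 10, 0, 0, 0, -26, -32.3, 0, 10, 0, 0, 0, 0, 0, 20, 10, 0, 0, 0, 0, 0, 15, 10, 0, 0, 0, 0, 0, 0, 10]'

```text
t: 26.92
ee_pos: [590.7, 130.9, 62.8]
orientation: [0.124, -3.135, 0.001]
ft_force: [-0.7, 0.2, -0.7]
width: 19.6
grasp_force: 30.0
```

```bash
python3 - <<'E'
from h import *
to(593.7,130.9,-6,4.6)
W=np.load("top2.npy")
# refine well: rails/walls around; floor points z<12
m=(abs(W[...,0]-569)<75)&(abs(W[...,1]-102)<80)&(W[...,2]>0)&(W[...,2]<10)
m=m.astype(np.uint8);n,l,s,c=cv2.connectedComponentsWithStats(m);k=1+np.argmax(s[1:,4]);P=W[l==k];r=cv2.minAreaRect(P[:,:2].astype(np.float32));print("well",s[k,4],r,np.median(P[:,2]))
E
```

```text
t 26.9 pos [590.7 130.9  62.8] psi 4.5 tilt 0.3 F [-0.7  0.2 -0.7] w 19.6 g 30.0 | turn z -0.1 shift [-3.  -0.3 68.8]
well 1035 ((572.5760498046875, 103.36676025390625), (108.82697296142578, 124.04902648925781), 4.208564758300781) 5.7587888761456725
```

jog_arm --increments '[0, 0, 0, -5, 1, 30, 10, 0, 0, 0, 0, 0, 25, 10, 0, 0, 0, 0, 0, 10, 10, 0, 0, 0, 0, 0, 3.5, 10, 0, 0, 0, 0, 0, 0, 10]'

```text
t: 27.55
ee_pos: [598.4, 132.2, -3.0]
orientation: [-0.123, 3.138, 0.0]
ft_force: [-0.2, -0.5, -0.6]
width: 19.4
grasp_force: 30.0
```

jog_arm --increments '[0, 0, 0, 0, 0, 3, 10, 0, 0, 0, 0, 0, 0, 10, 0, 0, 0, 0, 0, 0, 36, 0, 0, 0, 0, 0, 0, 36, 0, 0, 0, 0, 0, 0, 36, 0, 0, 0, 0, 0, -20, 36, 0, 0, 0, 0, 0, -50, 36, 0, 0, 0, 0, 0, -40, 50]'

```text
t: 28.55
ee_pos: [598.6, 131.9, 106.3]
orientation: [-0.122, 3.138, 0.0]
ft_force: [-0.2, 0.2, 0.0]
width: 38.7
grasp_force: 0.0
```

```bash
python3 - <<'E'
from h import *
to(474.8,314.5,-7,2.9)
E
```

```text
t 28.6 pos [598.6 131.9 106.3] psi 4.5 tilt 0.1 F [-0.2  0.2  0. ] w 38.7 g 0.0 | turn z 1.6 shift [114.4 188.6 113.3]
```

jog_arm --increments '[0, 0, 1.6, 28.6, 47.2, 0, 60, 0, 0, 0, 28.6, 47.2, 0, 60, 0, 0, 0, 28.6, 47.2, 0, 60, 0, 0, 0, 28.6, 47, 0, 60, 0, 0, 0, 0, 0, 0, 60, 0, 0, 0, 0, 0, 0, 60]'

```text
t: 29.3
ee_pos: [473.5, 313.6, 104.4]
orientation: [-0.08, 3.139, 0.001]
ft_force: [0.0, -0.1, -0.9]
width: 52.8
grasp_force: 0.0
```

```bash
python3 - <<'E'
from h import *
o=get_obs();im=get_image("wrist");W=xyz(im,o);blanks(W,None,510,285)
to(474.8,314.5,-7,2.9)
t=get_image("top");W=xyz(t);print("well");blanks(W,None,572,103,rad=70,z=(14,31))
E
```

```text
px [255. 188.] 939 ctr [474.6 314.7] size [39.8 19.5] long axis deg 3.4 z [23.7 24.8 26. ]
px [254. 242.] 809 ctr [529.3 316.8] size [40.1 20. ] long axis deg 9.5 z [23.6 24.8 25.8]
t 29.4 pos [473.9 313.1 104.1] psi 2.8 tilt 0.1 F [-0.6 -0.   1. ] w 52.5 g 0.0 | turn z -0.1 shift [ -1.    1.4 111.1]
well
px [218. 173.] 92 ctr [605.3 119. ] size [41.2 44.1] long axis deg -0.0 z [25.  27.6 30.6]
```

jog_arm --increments '[0, 0, 0, -1, 1, 40, 60, 0, 0, 0, 0, 0, 40, 60, 0, 0, 0, 0, 0, 23, 60, 0, 0, 0, 0, 0, 8, 60, 0, 0, 0, 0, 0, 0, 60, 0, 0, 0, 0, 0, 0, 10, 0, 0, 0, 0, 0, 0, 10, 0, 0, 0, 0, 0, 0, 10, 0, 0, 0, 0, 0, 0, 10, 0, 0, 0, 0, 0, 0, 10]'

```text
t: 30.65
ee_pos: [474.2, 314.9, -7.2]
orientation: [-0.079, 3.14, 0.0]
ft_force: [-1.8, 0.1, 5.1]
width: 19.4
grasp_force: 30.0
```

jog_arm --increments '[0, 0, 0, 0, 0, -35, 10, 0, 0, 0, 0, 0, -45, 10, 0, 0, -1.6, 0, 0, -27, 10, 0, 0, 0, -21.6, -49, 0, 10, 0, 0, 0, -21.6, -49, 0, 10, 0, 0, 0, -21.6, -49, 0, 10, 0, 0, 0, -21.6, -49, 0, 10, 0, 0, 0, -21.4, -49, 0, 10, 0, 0, 0, 0, 0, 20, 10, 0, 0, 0, 0, 0, 20, 10, 0, 0, 0, 0, 0, 0, 10, 0, 0, 0, 0, 0, 0, 10]'

```text
t: 32.15
ee_pos: [600.0, 79.9, 59.2]
orientation: [0.125, -3.138, 0.0]
ft_force: [-0.5, -0.1, 0.1]
width: 19.9
grasp_force: 30.0
```

```bash
python3 - <<'E'
from h import *
to(600.5,78.7,-6,4.4)
o=get_obs();im=get_image("wrist");W=xyz(im,o);blanks(W,None,572,103,rad=80,z=(12,31));cv2.imwrite("w4.png",im["pixels"])
E
```

```text
t 32.1 pos [600.   79.9  59.2] psi 4.6 tilt 0.0 F [-0.5 -0.1  0.1] w 19.9 g 30.0 | turn z 0.2 shift [-0.4 -1.3 65.2]
px [288.  87.] 1362 ctr [513.   98.5] size [  5.5 111.8] long axis deg -85.7 z [24.7 25.9 27. ]
px [205. 164.] 567 ctr [577.   41.9] size [101.7   0.8] long axis deg 4.5 z [22.1 26.5 30.5]
px [369. 163.] 1207 ctr [567.  165.3] size [100.    1.7] long axis deg 4.1 z [21.9 26.3 30.5]
px [320. 215.] 1869 ctr [603. 139.] size [41.1 52.7] long axis deg -84.9 z [23.6 24.9 28.9]
```

jog_arm --increments '[0, 0, 0, -0.4, -1.2, 30, 10, 0, 0, 0, 0, 0, 22, 10, 0, 0, 0, 0, 0, 9, 10, 0, 0, 0, 0, 0, 4.5, 10, 0, 0, 0, 0, 0, 0, 10, 0, 0, 0, 0, 0, 0, 10]'

```text
t: 32.95
ee_pos: [601.7, 77.7, -5.3]
orientation: [-0.122, 3.138, 0.0]
ft_force: [-0.6, -0.3, 0.3]
width: 19.8
grasp_force: 30.0
```

jog_arm --increments '[0, 0, 0, 0, 0, 1.3, 10, 0, 0, 0, 0, 0, 0, 36, 0, 0, 0, 0, 0, 0, 36, 0, 0, 0, 0, 0, 0, 36, 0, 0, 0, 0, 0, -22, 36, 0, 0, 0, 0, 0, -50, 36, 0, 0, -5, 0, 0, -45, 50, 0, 0, 0, 6.4, 49.4, 0, 60, 0, 0, 0, 6.4, 49.4, 0, 60, 0, 0, 0, 6.4, 49.4, 0, 60, 0, 0, 0, 6.4, 49.4, 0, 60, 0, 0, 0, 6.4, 49.4, 0, 60]'

```text
t: 34.45
ee_pos: [528.7, 317.7, 111.4]
orientation: [-0.259, 3.129, 0.001]
ft_force: [-0.1, 0.1, 0.3]
width: 52.5
grasp_force: 0.0
```

```bash
python3 - <<'E'
from h import *
to(529.3,316.5,-7,9.5)
o=get_obs();im=get_image("wrist");W=xyz(im,o);blanks(W,None,510,285)
to(529.3,316.5,-7,9.5)
E
```

```text
t 34.5 pos [528.7 317.7 111.4] psi 9.5 tilt 0.1 F [-0.1  0.1  0.3] w 52.5 g 0.0 | turn z -0.0 shift [ -0.4  -1.3 118.4]
px [252. 185.] 893 ctr [529.5 317. ] size [40.3 19.6] long axis deg 8.9 z [23.6 24.8 25.9]
t 34.5 pos [527.3 322.7 111.6] psi 9.6 tilt 0.2 F [-1.1  3.9 -0.1] w 52.6 g 0.0 | turn z 0.1 shift [ -0.9  -6.5 118.6]
```

jog_arm --increments '[0, 0, 0, -1, -4, 40, 60, 0, 0, 0, 0, 0, 40, 60, 0, 0, 0, 0, 0, 20, 60, 0, 0, 0, 0, 0, 0, 60]'

```text
t: 35.0
ee_pos: [530.1, 311.7, 9.2]
orientation: [0.259, -3.129, 0.001]
ft_force: [-0.1, -0.3, 0.1]
width: 53.1
grasp_force: 0.0
```

jog_arm --increments '[0, 0, 0, 0, 4.5, 0, 60, 0, 0, 0, 0, 0, 0, 60, 0, 0, 0, 0, 0, 0, 60]'

```text
t: 35.38
ee_pos: [530.4, 317.1, 10.6]
orientation: [-0.259, 3.129, 0.001]
ft_force: [0.2, 0.1, 0.4]
width: 52.5
grasp_force: 0.0
```

jog_arm --increments '[0, 0, 0, 0, 0, 10, 60, 0, 0, 0, 0, 0, 7.5, 60, 0, 0, 0, 0, 0, 0, 60, 0, 0, 0, 0, 0, 0, 10, 0, 0, 0, 0, 0, 0, 10, 0, 0, 0, 0, 0, 0, 10, 0, 0, 0, 0, 0, 0, 10, 0, 0, 0, 0, 0, 0, 10]'

```text
t: 36.38
ee_pos: [529.9, 316.7, -7.7]
orientation: [-0.259, 3.131, 0.0]
ft_force: [0.5, -0.2, 0.7]
width: 19.6
grasp_force: 30.0
```

jog_arm --increments '[0, 0, 0, 0, 0, -35, 10, 0, 0, 0, 0, 0, -45, 10, 0, 0, 5.1, 0, 0, -27, 10, 0, 0, 0, 0, -43.1, 0, 10, 0, 0, 0, 0, -43.1, 0, 10, 0, 0, 0, 0, -43.1, 0, 10, 0, 0, 0, 0, -43.1, 0, 10, 0, 0, 0, 0, -43.1, 0, 10, 0, 0, 0, 0, 0, 20, 10, 0, 0, 0, 0, 0, 20, 10, 0, 0, 0, 0, 0, 0, 10, 0, 0, 0, 0, 0, 0, 10]'

```text
t: 37.88
ee_pos: [546.5, 102.0, 59.6]
orientation: [-0.12, 3.139, 0.0]
ft_force: [0.3, -0.2, -0.3]
width: 19.8
grasp_force: 30.0
```

```bash
python3 - <<'E'
from h import *
to(546.9,101.6,-6,4.4)
E
```

```text
t 37.9 pos [546.5 102.   59.6] psi 4.4 tilt 0.0 F [ 0.3 -0.2 -0.3] w 19.8 g 30.0 | turn z -0.0 shift [-0.4 -0.4 65.6]
```

jog_arm --increments '[0, 0, 0, 0, 0, 30, 10, 0, 0, 0, 0, 0, 22, 10, 0, 0, 0, 0, 0, 9, 10, 0, 0, 0, 0, 0, 5, 10, 0, 0, 0, 0, 0, 0, 10, 0, 0, 0, 0, 0, 0, 36, 0, 0, 0, 0, 0, 0, 36, 0, 0, 0, 0, 0, 0, 36, 0, 0, 0, 0, 0, -22, 36, 0, 0, 0, 0, 0, -50, 36, 0, 0, 0, 0, 0, -45, 70, 0, 0, 0, 0, 0, 0, 70]'

```text
t: 39.38
ee_pos: [548.8, 102.2, 113.7]
orientation: [-0.119, 3.132, 0.001]
ft_force: [0.2, -0.2, -0.6]
width: 48.0
grasp_force: 0.0
```

```bash
python3 - <<'E'
from h import *
o=get_obs();im=get_image("wrist");W=xyz(im,o);blanks(W,None,572,103,rad=72,z=(12,31));cv2.imwrite("pics/w5.png",im["pixels"])
to(628.1,295.4,119,4.8)
E
```

```text
px [252. 147.] 458 ctr [513.1  98.4] size [ 5.3 87.4] long axis deg -85.4 z [24.8 25.8 27. ]
px [254. 180.] 913 ctr [545.9 103.1] size [39.2 19.7] long axis deg 3.8 z [23.8 24.8 25.9]
px [189. 197.] 265 ctr [568.5  41.2] size [59.  1.] long axis deg 4.2 z [21.9 26.6 30.3]
px [317. 197.] 196 ctr [557.5 164.4] size [53.4  0.6] long axis deg 4.5 z [23.2 26.9 30.8]
px [252. 240.] 2284 ctr [602.8 106.7] size [46.5 86.8] long axis deg -85.3 z [23.6 24.9 28.8]
t 39.4 pos [547.3 102.  111.7] psi 4.4 tilt 0.2 F [ 0.1  0.1 -1.2] w 52.2 g 0.0 | turn z -0.4 shift [-96.7 186.   -7.3]
```

View pics/w5.png

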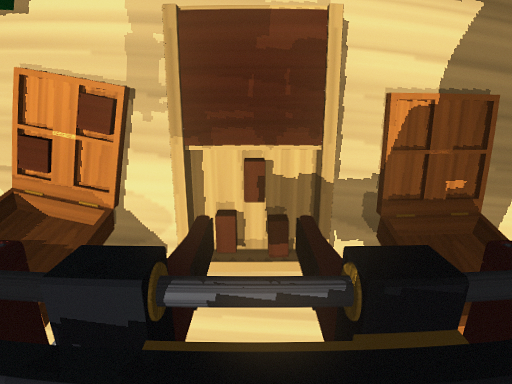

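Three blanks lie flat and separate in the well at (254,180), (227,230) and (278,232). The case at right is empty and the cover is back. Now I shut the lids, left case first.

jog_arm --increments '[0, 0, -0.4, 0, 0, -45, 70, 0, 0, 0, 0, 0, -35, 70, 0, 0, 0, -24.2, 46.5, 0, 70, 0, 0, 0, -24.2, 46.5, 0, 70, 0, 0, 0, -24.2, 46.5, 0, 70, 0, 0, 0, -24.2, 46.5, 0, 70, 0, 0, 0, 0, 0, 0, 70, 0, 0, 0, 0, 0, 0, 70]'

```text
t: 40.42
ee_pos: [626.0, 294.4, 188.0]
orientation: [0.131, -3.136, 0.003]
ft_force: [0.2, -0.1, 0.5]
width: 61.3
grasp_force: 0.0
```

```bash
python3 - <<'E'
from h import *
to(628.1,295.4,119.6,4.8)
bar(628.1,295.4,None,(135,175))
E
```

```text
t 40.4 pos [626.  294.4 188. ] psi 4.8 tilt 0.2 F [ 0.2 -0.1  0.5] w 61.3 g 0.0 | turn z -0.0 shift [-2.2  0.9 68.4]
bar n 669 rect [624.5 296.7] [13.8 29.8] 4.7 z [140.6 156.6 158.4]
```

jog_arm --increments '[0, 0, 0, -1.5, 1, 40, 70, 0, 0, 0, 0, 0, 28, 70, 0, 0, 0, 0, 0, 0, 70, 0, 0, 0, 0, 0, 0, 20, 0, 0, 0, 0, 0, 0, 20, 0, 0, 0, 0, 0, 0, 20, 0, 0, 0, 0, 0, 0, 20, 0, 0, 0, 0, 0, 0, 20]'

```text
t: 41.48
ee_pos: [629.4, 296.1, 123.0]
orientation: [-0.131, 3.137, -0.0]
ft_force: [1.1, -3.5, 4.3]
width: 29.5
grasp_force: 30.0
```

jog_arm --increments '[0, 0, 0, 22, 0, -7.4, 20, 0, 0, 0, 22.9, 0, -3.9, 20, 0, 0, 0, 23.3, 0, -0.3, 20, 0, 0, 0, 23, 0, 3.2, 20, 0, 0, 0, 22.4, 0, 6.8, 20, 0, 0, 0, 20.9, 0, 10.1, 20, 0, 0, 0, 19.1, 0, 13.2, 20, 0, 0, 0, 16.9, 0, 15.9, 20]'

```text
t: 42.48
ee_pos: [457.2, 279.7, 84.0]
orientation: [0.132, -3.137, 0.006]
ft_force: [4.1, -12.4, -0.0]
width: 29.3
grasp_force: 30.0
```

jog_arm --increments '[0, 0, 0, 14.3, -1, 18.4, 20, 0, 0, 0, 11.3, 0, 20.4, 20, 0, 0, 0, 8, 0, 21.8, 20, 0, 0, 0, 4.5, 0, 22.8, 20, 0, 0, 0, 0, 0, 2, 20, 0, 0, 0, 0, 0, 0, 20]'

```text
t: 43.22
ee_pos: [418.2, 275.8, -1.4]
orientation: [0.13, -3.133, 0.006]
ft_force: [-2.9, -8.5, 5.7]
width: 29.6
grasp_force: 30.0
```

jog_arm --increments '[0, 0, 0, 0, 0, 0, 70, 0, 0, 0, 0, 0, 0, 70, 0, 0, 0, 0, 0, 0, 70, 0, 0, 0, 0, 0, -45, 70, 0, 0, 6.3, 0, 0, -60, 70, 0, 0, 6, 0, 0, -60, 70, 0, 0, 0, 0, 0, -30, 70]'

```text
t: 44.1
ee_pos: [422.0, 279.0, 197.6]
orientation: [0.208, 3.131, 0.005]
ft_force: [0.4, 0.0, -0.2]
width: 61.6
grasp_force: 0.0
```

jog_arm --increments '[0, 0, 0, -33.9, -43.4, 0, 70, 0, 0, 0, -33.9, -43.4, 0, 70, 0, 0, 0, -33.9, -43.4, 0, 70, 0, 0, 0, -33.9, -43.4, 0, 70, 0, 0, 0, -33.9, -43.4, 0, 70, 0, 0, 0, -33.9, -43.4, 0, 70, 0, 0, 0, -33.9, -43.4, 0, 70, 0, 0, 0, -33.9, -43.4, 0, 70, 0, 0, 0, 0, 0, 0, 70, 0, 0, 0, 0, 0, 0, 70]'

```text
t: 45.35
ee_pos: [643.4, -101.3, 193.6]
orientation: [-0.207, -3.134, -0.001]
ft_force: [-0.7, -0.5, 0.5]
width: 61.9
grasp_force: 0.0
```

```bash
python3 - <<'E'
from h import *
to(642.5,-103.8,121,-7.5)
bar(642.5,-103.6,None,(135,175))
t=get_image("top");W=xyz(t);m=(abs(W[...,0]-510)<75)&(abs(W[...,1]-284)<70)&(W[...,2]>10);print("L z",np.percentile(W[m][:,2],[5,50,95]).round(1))
E
```

```text
t 45.4 pos [ 643.4 -101.3  193.6] psi -7.6 tilt 0.1 F [-0.7 -0.5  0.5] w 61.9 g 0.0 | turn z -0.1 shift [ 0.6 -2.6 72.6]
bar n 651 rect [ 635.3 -101.7] [29.6 14.3] 82.3 z [140.3 156.7 158.6]
L z [32.2 39.6 44. ]
```

jog_arm --increments '[0, 0, 0, 2.5, -2, 40, 70, 0, 0, 0, 0, 0, 32, 70, 0, 0, 0, 0, 0, 0, 70, 0, 0, 0, 0, 0, 0, 20, 0, 0, 0, 0, 0, 0, 20, 0, 0, 0, 0, 0, 0, 20, 0, 0, 0, 0, 0, 0, 20, 0, 0, 0, 0, 0, 0, 20]'

```text
t: 46.45
ee_pos: [642.2, -103.6, 123.0]
orientation: [0.207, 3.133, -0.0]
ft_force: [1.2, 0.9, 4.2]
width: 29.3
grasp_force: 30.0
```

Gripped at nearly the pose where I released it, so I run the closing arc.

jog_arm --increments '[0, 0, 0, 22, 0, -7.4, 20, 0, 0, 0, 22.9, 0, -3.9, 20, 0, 0, 0, 23.3, 0, -0.3, 20, 0, 0, 0, 23, 0, 3.2, 20, 0, 0, 0, 22.4, 0, 6.8, 20, 0, 0, 0, 20.9, 0, 10.1, 20, 0, 0, 0, 19.1, 0, 13.2, 20, 0, 0, 0, 16.9, 0, 15.9, 20, 0, 0, 0, 14.3, 0, 18.4, 20]'

```text
t: 47.58
ee_pos: [457.7, -79.6, 66.1]
orientation: [0.206, 3.134, -0.001]
ft_force: [1.3, -4.0, 1.0]
width: 29.6
grasp_force: 30.0
```

jog_arm --increments '[0, 0, 0, 11.3, 0, 20.4, 20, 0, 0, 0, 8, 0, 21.8, 20, 0, 0, 0, 4.5, 0, 22.8, 20, 0, 0, 0, 0, 0, 2, 20, 0, 0, 0, 0, 0, 0, 20, 0, 0, 0, 0, 0, 0, 20]'

```text
t: 48.32
ee_pos: [433.2, -76.4, -0.9]
orientation: [-0.206, -3.132, 0.0]
ft_force: [-4.5, -4.5, 5.2]
width: 29.6
grasp_force: 30.0
```

jog_arm --increments '[0, 0, 0, 0, 0, 0, 70, 0, 0, 0, 0, 0, 0, 70, 0, 0, 0, 0, 0, 0, 70, 0, 0, 0, 0, 0, -45, 70, 0, 0, -7.1, 0, 0, -60, 70, 0, 0, -7, 0, 0, -60, 70, 0, 0, 0, 0, 0, -30, 70]'

```text
t: 49.2
ee_pos: [435.9, -76.2, 197.4]
orientation: [-0.182, 3.132, -0.002]
ft_force: [0.5, 0.2, -0.2]
width: 61.5
grasp_force: 0.0
```

jog_arm --increments '[0, 0, 0, -31, -38.2, 0, 70, 0, 0, 0, -31, -38.2, 0, 70, 0, 0, 0, -31, -38.2, 0, 70, 0, 0, 0, -31, -38.2, 0, 70, 0, 0, 0, -31, -38.2, 0, 70, 0, 0, 0, -31, -38.2, 0, 70, 0, 0, 0, 0, 0, 0, 70, 0, 0, 0, 0, 0, 0, 70]'

```text
t: 50.2
ee_pos: [644.6, -281.8, 193.3]
orientation: [0.18, -3.135, -0.002]
ft_force: [0.5, 0.2, 0.7]
width: 61.5
grasp_force: 0.0
```

```bash
python3 - <<'E'
from h import *
to(644.3,-282.5,122,6.6)
bar(644.3,-282.5,None,(135,175))
E
```

```text
t 50.2 pos [ 644.6 -281.8  193.3] psi 6.6 tilt 0.1 F [0.5 0.2 0.7] w 61.5 g 0.0 | turn z -0.0 shift [ 0.3 -0.7 71.3]
bar n 662 rect [ 637.6 -281.9] [14.4 29.5] 5.7 z [140.4 156.7 158.6]
```

jog_arm --increments '[0, 0, 0, 2, -0.7, 40, 70, 0, 0, 0, 0, 0, 31, 70, 0, 0, 0, 0, 0, 0, 70, 0, 0, 0, 0, 0, 0, 20, 0, 0, 0, 0, 0, 0, 20, 0, 0, 0, 0, 0, 0, 20, 0, 0, 0, 0, 0, 0, 20, 0, 0, 0, 0, 0, 0, 20]'

```text
t: 51.25
ee_pos: [644.3, -282.6, 124.1]
orientation: [-0.179, 3.135, 0.001]
ft_force: [0.7, 5.2, 3.8]
width: 29.5
grasp_force: 30.0
```

jog_arm --increments '[0, 0, 0, 22, 0, -7.4, 20, 0, 0, 0, 22.9, 0, -3.9, 20, 0, 0, 0, 23.3, 0, -0.3, 20, 0, 0, 0, 23, 0, 3.2, 20, 0, 0, 0, 22.4, 0, 6.8, 20, 0, 0, 0, 20.9, 0, 10.1, 20, 0, 0, 0, 19.1, 0, 13.2, 20, 0, 0, 0, 16.9, 0, 15.9, 20, 0, 0, 0, 14.3, 0, 18.4, 20]'

```text
t: 52.38
ee_pos: [459.0, -304.1, 67.1]
orientation: [0.179, -3.136, -0.001]
ft_force: [1.4, 4.0, 1.1]
width: 29.2
grasp_force: 30.0
```

jog_arm --increments '[0, 0, 0, 11.3, 0, 20.4, 20, 0, 0, 0, 8, 0, 21.8, 20, 0, 0, 0, 4.5, 0, 22.8, 20, 0, 0, 0, 0, 0, 2, 20, 0, 0, 0, 0, 0, 0, 20, 0, 0, 0, 0, 0, 0, 20]'

```text
t: 53.12
ee_pos: [434.7, -306.9, 0.0]
orientation: [0.18, -3.133, -0.002]
ft_force: [-4.7, 0.2, 2.8]
width: 29.4
grasp_force: 30.0
```

jog_arm --increments '[0, 0, 0, 0, 0, 1.5, 20, 0, 0, 0, 0, 0, 0, 20, 0, 0, 0, 0, 0, 0, 70, 0, 0, 0, 0, 0, 0, 70, 0, 0, 0, 0, 0, 0, 70, 0, 0, 0, 0, 0, -45, 70, 0, 0, 0, 0, 0, -60, 70, 0, 0, 0, 0, 0, -60, 70, 0, 0, 0, 20, 40, -20, 70, 0, 0, 0, 20, 40, 0, 70, 0, 0, 0, 0, 0, 0, 70]'

```text
t: 54.5
ee_pos: [385.7, -230.4, 183.7]
orientation: [0.182, -3.135, -0.001]
ft_force: [0.6, -0.6, 0.0]
width: 61.5
grasp_force: 0.0
```

```bash
python3 - <<'E'
from h import *
o=get_obs();print(o["t"],o["ee_pos"].round(),o["ft_force"].round(1))
t=get_image("top");W=xyz(t)
for n,(x,y) in dict(L=(515,285),M=(522,-89),Rr=(522,-296)).items():
    m=(abs(W[...,0]-x)<45)&(abs(W[...,1]-y)<42); a=W[m]; A=np.c_[a[:,:2],np.ones(len(a))]; k=np.linalg.lstsq(A[a[:,2]>30],a[a[:,2]>30,2],rcond=None)[0]
    print(n,np.percentile(a[:,2],[5,50,95]).round(1),"slope",k[:2].round(3))
I=t["pixels"].astype(int);m=((abs(W[...,0]-500)<150)&(abs(W[...,1]-97)<75)&(W[...,2]>28)&(W[...,2]<42)&(I.sum(2)<190)).astype(np.uint8)
n,l,s,c=cv2.connectedComponentsWithStats(m); k=1+np.argmax(s[1:,4]);P=W[l==k]; r=cv2.minAreaRect(P[:,:2].astype(np.float32)); print("cover",np.round(r[0],1),np.round(r[1],1))
m=(abs(W[...,0]-572)<48)&(abs(W[...,1]-103)<55)
blanks(W,None,572,103,rad=56,z=(18,31))
cv2.imwrite("pics/top9.png",cv2.resize(t["pixels"][130:270,140:400],None,fx=3,fy=3,interpolation=cv2.INTER_CUBIC))
E
```

```text
54.5 [ 386. -230.  184.] [ 0.6 -0.6  0. ]
L [35.4 40.  44.2] slope [ 0.012 -0.003]
M [35.2 39.9 44.2] slope [-0.002  0.004]
Rr [35.5 39.7 44.3] slope [-0.003 -0.007]
cover [454.5  91.8] [113.1 121.7]
px [219. 174.] 72 ctr [606.7 127.5] size [27.  48.7] long axis deg -14.4 z [23.9 25.8 28.6]
px [233. 175.] 68 ctr [601.9  76.9] size [39.6 19.3] long axis deg 5.5 z [24.5 27.  29.8]
px [226. 191.] 71 ctr [546.7 100.7] size [39.  19.7] long axis deg 5.9 z [23.8 25.8 29.7]
```

View pics/top9.png

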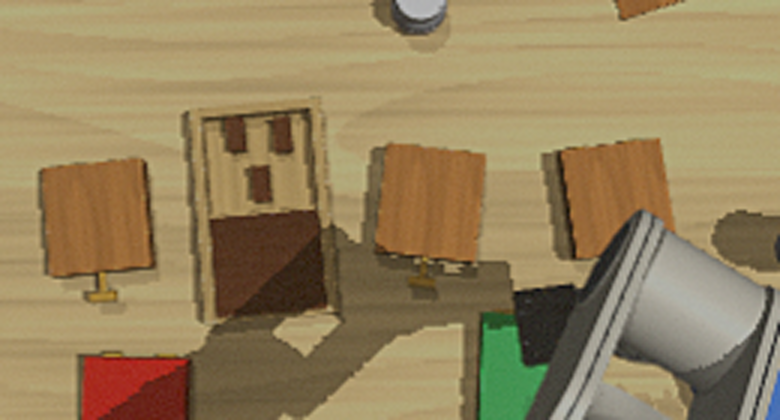

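All lids are shut, three blanks lie flat and separate in the well, and the cover is back. I hand in.

```bash
python3 -c "
from h import *
print(job.close_job())"
```

```text
the job is handed in; nothing more can be done
None
```

I handed the job in at about 54 s. The three blanks found lie flat and apart in the open tray, all three lids are shut, and the plugs and tiles stayed in their cases. The glue bottle, can and jar were never touched, but no verdict came back.

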